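Twist the stuck stopper out of the suction jar

ROBOT

A 6-joint arm with a two-finger parallel gripper is mounted at the origin on the work surface. World frame = base frame: x ahead of the robot, y to its left, z up, the work surface at z = 0. Lengths are in m, angles in rad, forces in N, time in s.
With the tool pointing down it reaches from about 0.3 to 0.875 m from the base axis. Payload 6.4 kg.
Tool frame: the origin (TCP) lies on the centre line of the jaws, within the pads' length; the fingertips stand 19 mm ahead of it and the grasp point (between the pads) is the TCP; z points along the fingers, y is the line along which they close (so a half turn about z gives the same grasp; the last joint's range is limited). The gripper opens to 85 mm and grips with 20 to 120 N. Pads are 22 mm wide; open, the fingers measure 114 mm over their backs; the gripper's body (76 mm by 85 mm) begins 54 mm behind the grasp point. The pads swing forward as they close: fully open they stand 13 mm farther back than shut.
Start: joints at [1.102, 0.181, 1.607, -0, 1.354, -0.206], TCP at [0.149, 0.555, 0.25] pointing down, gripper open.
Joint ranges: [-2.99, 2.99], [-0.89, 2.07], [0.3, 2.58], [-1.14, 4.28], [0, 2.63], [-3.12, 3.12]. Speed limits (rad/s): [2.57, 2.57, 3.01, 3.14, 3.14, 3.14].

INTERFACE

Orientations are given as [roll, pitch, yaw] about the fixed x, y, z axes, in that order (R = Rz(yaw) Ry(pitch) Rx(roll)).
In Python, from cell import ctrl, cams, hand_in gives the robot as it stands (ctrl), with the cameras (cams) and the job as plain functions.
- The arm moves only by the tool shift_gripper, called as name(argument=value, ...), one argument or row to a line, values as JSON. Schema: {"type":"object","properties":{"rows":{"type":"array","items":{"type":"array","items":{"type":"number"},"minItems":7,"maxItems":7},"minItems":1,"maxItems":12},"squeeze":{"type":"number"},"only":{"type":"string"},"quiet":{"type":"boolean"},"lines":{"type":"string"}},"required":["rows"],"additionalProperties":false}. rows is a list of rows, 1 to 12 of them, each of 7 numbers: dx, dy, dz in fractions of the full range, 1 being 800 mm, then a rotation vector rx, ry, rz in normalised numbers (1 is pi/2 rad), then the finger opening in m; each row is the pose to reach, as a shift and turn from the pose commanded when the call began, along the tool's axes at that moment; what a row does not reach only later rows make up. A row lasts 1/12 s, in which the tool goes at most 0.0417 m and 0.125 rad, less where a joint would pass 70% of its speed; a pose out of reach is approached as far as the arm can. The fingers move at their own pace and stop on an object; squeeze is the grip in N (left out, the last holds). Time passes only in rows, so rows that do not move let the fingers close. The tool returns the time, the measured TCP pose, the force, the opening and the grip force at its end. only (a regular expression) keeps the lines of the reply that match it, lines (a string "A,B") keeps lines A to B, and quiet returns only ok. Input that does not fit is refused with a message, and nothing moves.
- ctrl.read_state(): the state, without advancing time (a new reading comes with each control period).
- cams.grab_frame(name): name is "side" or "top"; returns the picture (480x640x3 uint8, red, green, blue); there is no depth.
- cams.calibration(name): a dict with "fx", "fy", "cx", "cy" (pixels), "world_from_camera" (4x4, takes a point from camera to world coordinates). Camera axes: x right, y up, looking along -z (the intrinsics and any distortion apply to the point x, -y, -z); pixel columns grow to the right and rows downward; lengths in m; the calibration is good to about 2 mm. A picture is of the moment at which its call begins. calibration takes no time and is no camera call.
- hand_in(): hands the job in; it is judged then, once.
The state is a dict: "clock": time; "joint_positions": joint angles; "joint_vel": joint speeds; "joint_torque": joint torques, N m; "tool_pos": TCP position; "tool_rot": TCP orientation; "contact_force": force on the tool from outside, world axes, zero at the start; "ft_torque": the same for the moment, N m; "grip_width": finger opening in m; "grasp_force": force on a finger pad.
Only numpy, scipy, OpenCV 4.12 (cv2) and the standard library are available. Lean on these libraries where they do the work, as an engineer would, in place of code of your own. Each camera call takes 0.05 s, during which the arm holds its last target. There are 200 camera calls.

TASK

Open the jar of the suction unit for cleaning: its tapered stopper is stuck in the neck, so twist it by the T-handle to break it free, work it out while turning (a straight pull only lifts the jar, which must stay down in its cradle), and put it into the steel tray, setting it down on the tray's floor before you let go. Do not knock over or push away the amber bottle or the little pot that stands on the unit.

Things in the scene. Friction and masses are not known exactly. Their poses are not given: they have to be found in the camera images.
- unit: suction unit, fixed to the table: cream base 180 x 270 x 45 mm, with a pump housing 130 x 105 mm, top 135 mm above the table, on its +y half (centre 75 mm along +y). Origin: centre of its underside, on the table; z up. The jar's axis stands at x = 0, y = -60 mm in this frame.
- jar (a joint): how far the glass jar (112 mm across, 135 mm tall, neck 64 mm across) has been lifted out of its cradle, m; 0 = fully down. It cannot turn or shift sideways, and only its own weight (0.9 kg, about 9 N) keeps it down; it drops back when let go.
- jar_mouth (a point): centre of the jar's mouth, on the rim, 180 mm above the table when the jar is down. z up. Four springy rubber jaws in the neck hold the plug with about 40 N of friction (15 percent more or less), more than the jar weighs. The grip ends when the plug has risen about 13 mm; its small end leaves the mouth at 40 mm.
- stopper: stopper, 92 mm tall, 0.4 kg: black rubber plug 40 mm long, tapering from 44 mm across at the top to 36 mm at its small end; above it a steel flange 72 mm across, 8 mm thick, lying on the jar's rim; then a stem 20 mm across and a T-handle. Origin: centre of the plug's small end; z points from there up to the handle, x along the T-handle's bar.
- handle (a point): centre of the T-handle's bar, 80 mm above the stopper's origin (220 mm above the table when seated). The bar is 68 mm long (stopper x), 14 mm thick (stopper y), 24 mm tall, and 20 mm clear above the flange: pinch it firmly (60 N) across its thickness from above. Axes as the stopper's.
- handle_end (a point): one end of the T-handle's bar, 34 mm along the stopper's x from point handle.
- stopper_mid (a point): point on the stopper's axis 46 mm above its origin, half way along its height. The stuck plug turns, either way, at about 0.4 N m; while it is turning a small upward pull raises it (about 2 mm for each 0.6 rad, more as it loosens; turning back and forth works), while it is not turning a pull lifts the jar.
- tray: open rectangular steel tray, fixed to the table, 150 mm along its x, 220 mm along its y, 30 mm high, wall and floor 4 mm thick. Origin: centre of its underside, on the table.
- amber_bottle: amber glass bottle, 52 mm across, 110 mm tall, loose on the table between unit and tray. Origin: centre of its underside. A bystander.
- pot: little lidded specimen pot, 48 mm across, 45 mm tall, loose on top of the pump housing. Origin: centre of its underside. A bystander.

How it is judged:
On the way, in this order (a step that is already met when the one before it is completed fails the run):
1. the stopper has been twisted (its handle's end has gone 8 mm round, about 0.24 rad) while it has risen less than 4 mm and the jar is down (distance of handle_end from where it was at the start of the episode above 0.008 m and z of stopper in the frame of jar_mouth below -0.036 m and value of joint jar below 0.003 m), for 0.04 s.
2. the stopper is out of the jar, with the jar down within 3 mm (z of stopper in the frame of jar_mouth above 0.005 m and value of joint jar below 0.003 m), for 0.04 s.
3. the stopper touches the tray's floor while the fingers still hold it (contact force between stopper and tray above 0.3 N and contact force between the fingers and stopper above 0.5 N and x of stopper_mid in the frame of tray between -0.071 and 0.071 m and y of stopper_mid in the frame of tray between -0.106 and 0.106 m), for 0.06 s.
At the end, for the whole second after the job is handed in: The stopper rests in the tray, upright or lying (its middle within the tray's walls and less than 62 mm above the table), let go and still (under 30 mm/s), and the jar is fully down (within 3 mm) (x of stopper_mid in the frame of tray between -0.071 and 0.071 m and y of stopper_mid in the frame of tray between -0.106 and 0.106 m and height (world z) of stopper_mid below 0.062 m and value of joint jar below 0.003 m and contact force between stopper and tray above 0.3 N and linear speed of stopper below 0.03 m/s); the robot touches nothing.
It fails at once if the jar is lifted more than 4 mm out of its cradle (value of joint jar above 0.004 m).
It fails at once if the amber bottle is moved more than 30 mm or tipped over (distance of amber_bottle from where it was at the start of the episode above 0.03 m or angle between amber_bottle's own z axis and vertical above 0.6 rad).
It fails at once if the pot is moved more than 30 mm or tipped over (distance of pot from where it was at the start of the episode above 0.03 m or angle between pot's own z axis and vertical above 0.6 rad).
It also fails if it takes over 72 s, if anything falls off the work surface, if the arm or the gripper's body presses on something with over 40 N, if the wrist force passes 120 N, or if a joint passes its speed limit or range.

## Working session

There is one attempt and no reset: what is moved stays moved. The work goes in short steps, Python scripts to look and compute and a tool call to move; the robot and the scene stay as the last step left them, time stands still between calls to the robot, and variables do not carry over. Pictures are saved under pics/ and viewed, at most 10 in all, crops included, and the job is handed in when it is done.

```bash
ls; mkdir -p pics; python3 - <<'E'
from cell import ctrl, cams, hand_in
import cv2
for n in("top","side"):
    cv2.imwrite(f"pics/{n}0.png",cams.grab_frame(n)[:,:,::-1]); print(n,cams.calibration(n))
print(ctrl.read_state())
E
```

```text
cell.py
pics
top {'fx': 454.5946350774053, 'fy': 454.5946350774053, 'cx': 327.31158598800346, 'cy': 249.29251411073085, 'world_from_camera': array([[-0.02695473,  0.98506856, -0.17003932,  0.3765859 ],
       [-0.99963459, -0.02621609,  0.00658804,  0.01584398],
       [ 0.0020319 ,  0.17015477,  0.98541526,  1.10490476],
       [ 0.        ,  0.        ,  0.        ,  1.        ]])}
side {'fx': 433.5205222688065, 'fy': 433.5205222688065, 'cx': 323.7035832429154, 'cy': 233.61165867758288, 'world_from_camera': array([[ 0.65988267,  0.55658248, -0.50474827,  0.08607441],
       [-0.75111861,  0.47132108, -0.4622524 , -0.40111899],
       [-0.01938309,  0.68415816,  0.72907606,  0.81860669],
       [ 0.        ,  0.        ,  0.        ,  1.        ]])}
{'clock': 0.1, 'joint_positions': array([ 1.10165375e+00,  1.81461388e-01,  1.60789393e+00, -2.08885504e-05,
        1.35384333e+00, -2.06275234e-01]), 'joint_vel': array([-0.00031176, -0.00222938, -0.0014904 , -0.00060173, -0.00062046,
        0.00112891]), 'joint_torque': array([-3.48931917e-04, -4.45881772e+01, -3.52237308e+01, -3.19380415e-04,
        4.12851557e-03,  2.42316997e-05]), 'tool_pos': array([0.14917061, 0.55482309, 0.24948406]), 'tool_rot': array([-3.14001653e+00, -3.08973033e-04,  2.87872958e+00]), 'contact_force': array([ 0.46595409,  0.30728617, -0.0157761 ]), 'ft_torque': array([-0.00423407, -0.03030817,  0.00794437]), 'grasp_force': 0.0, 'grip_width': 0.08530851289088756}
```

View pics/top0.png

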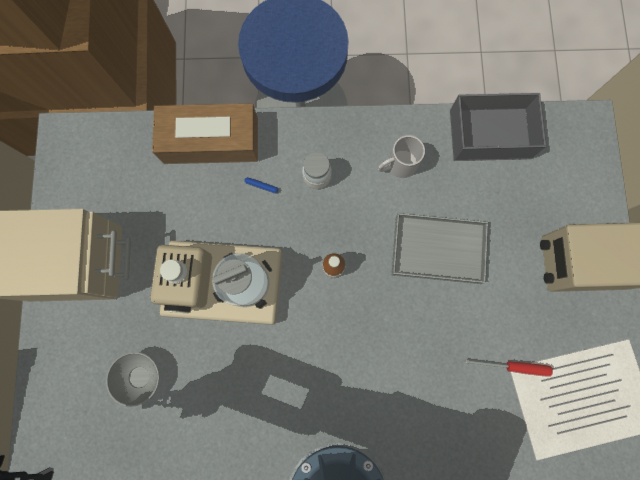

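View pics/side0.png

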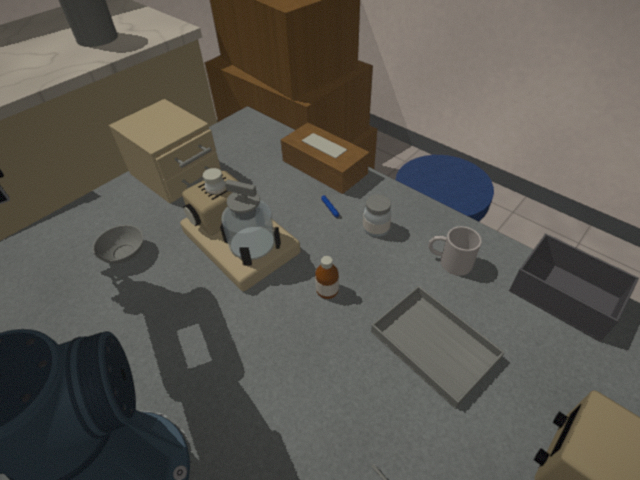

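The top view shows the unit at about (220,282), with the jar and T-handle at (235,275). The pot is at (172,270), the bottle at (334,264) and the tray at (441,248). In the side view the handle is at about (240,190), the bottle at (327,278) and the tray at (440,345). Next I'll crop the handle in both views.

```bash
python3 - <<'E'
import cv2,numpy as np
a=cv2.imread("pics/top0.png")[235:330,145:290]; b=cv2.imread("pics/side0.png")[160:295,175:305]
a=cv2.resize(a,None,fx=5.5,fy=5.5,interpolation=cv2.INTER_CUBIC);b=cv2.resize(b,None,fx=4.4,fy=4.4,interpolation=cv2.INTER_CUBIC)
cv2.imwrite("pics/ct.png",a);cv2.imwrite("pics/cs.png",b)
E
```

```text
(no output)
```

View pics/ct.png

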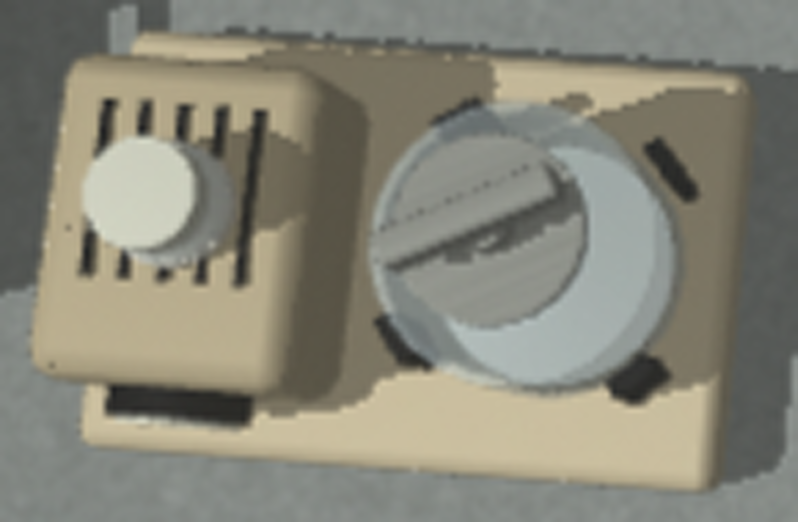

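View pics/cs.png

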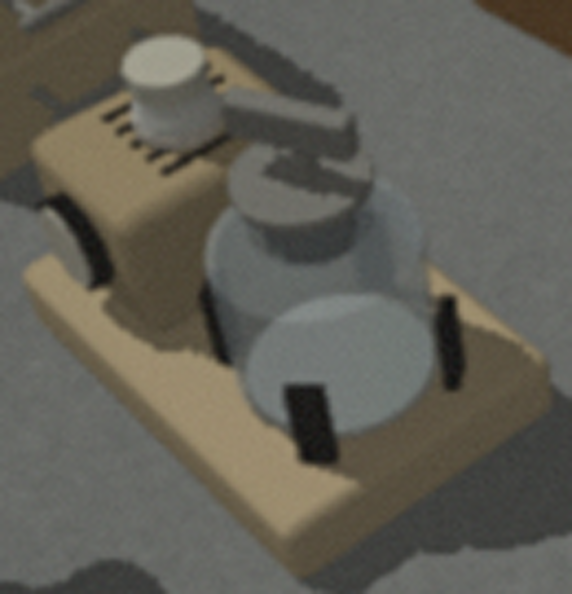

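The crops show the bar's top face in the top crop from about (381,252) to (553,178), the flange centred at (486,230) and the pot top at (139,193). In the side crop the bar's top face runs from about (236,92) to (348,117). Next I'll cast rays through these points.

```bash
cat > h.py <<'E'
from cell import ctrl, cams, hand_in
import numpy as np
def ray(n,u,v):
    c=cams.calibration(n);T=np.array(c["world_from_camera"])
    return T[:3,3],T[:3,:3]@np.array([(u-c["cx"])/c["fx"],-(v-c["cy"])/c["fy"],-1])
def onz(n,u,v,z):
    o,d=ray(n,u,v);return (o+d*(z-o[2])/d[2]).round(4)
E
python3 - <<'E'
from h import *
import cv2
ct=lambda x,y:((x+.5)/5.5+144.5,(y+.5)/5.5+234.5)
cs=lambda x,y:((x+.5)/4.4+174.5,(y+.5)/4.4+159.5)
print("flange",onz("top",*ct(486,230),.188))
a,b=onz("top",*ct(381,252),.232),onz("top",*ct(553,178),.232)
print("bar top",a,b,(a+b)/2,np.linalg.norm(a-b),np.arctan2(*(b-a)[[1,0]]))
a,b=onz("side",*cs(236,92),.232),onz("side",*cs(348,117),.232)
print("bar side",a,b,(a+b)/2,np.linalg.norm(a-b),np.arctan2(*(b-a)[[1,0]]))
print("flange side",onz("side",*cs(301,182),.188))
print("pot",onz("top",*ct(139,193),.18),onz("side",*cs(165,62),.18))
print("base corners z45",[onz("top",*ct(*p),.045) for p in((745,75),(712,488),(85,442))])
print("bottle cap",onz("top",334,262,.11),onz("side",327,262,.11))
im=cv2.imread("pics/top0.png")
for n,q in(("top",((398,214),(490,222),(487,283),(392,275))),("side",((421,290),(507,357),(460,404),(373,326)))):
    p=np.array([onz(n,*c,.03) for c in q]);print("tray",n,p.mean(0),p[:,:2].tolist(),np.linalg.norm(p-np.roll(p,1,0),axis=1))
E
```

```text
flange [0.4842 0.2022 0.188 ]
bar top [0.4723 0.2299 0.232 ] [0.4968 0.1699 0.232 ] [0.48455 0.1999  0.232  ] 0.06480933574725173 -1.1831267484208978
bar side [0.4774 0.2261 0.232 ] [0.4996 0.171  0.232 ] [0.4885  0.19855 0.232  ] 0.05940412443593456 -1.1877891734015145
flange side [0.4826 0.1954 0.188 ]
pot [0.5024 0.333  0.18  ] [0.5038 0.33   0.18  ]
base corners z45 [array([0.565 , 0.1205, 0.045 ]), array([0.39  , 0.1359, 0.045 ]), array([0.4161, 0.3986, 0.045 ])]
bottle cap [ 0.5194 -0.0048  0.11  ] [ 0.5194 -0.0114  0.11  ]
tray top [ 0.55755 -0.2661   0.03   ] [[0.6446, -0.1656], [0.6187, -0.3878], [0.4709, -0.3676], [0.496, -0.1434]] [0.15024913 0.22370438 0.14917399 0.22560064]
tray side [ 0.55805  -0.273025  0.03    ] [[0.6427, -0.1783], [0.6152, -0.3922], [0.4736, -0.369], [0.5007, -0.1526]] [0.14430693 0.21566052 0.14348798 0.21809028]
```

The manual's scale: shifts go in shares of 800 mm and turns go in shares of pi/2 rad. Converting my numbers, -0.416 m is -0.52, -0.256 m is -0.32, 0.92 rad is 0.5857.

```bash
cat >> h.py <<'E'
from scipy.spatial.transform import Rotation as R
def goal(p,yaw):
    s=ctrl.read_state();r=R.from_euler("xyz",s["tool_rot"]);g=R.from_euler("xyz",[np.pi,0,yaw])
    print("shift",(r.inv().apply(np.array(p)-s["tool_pos"])).round(4),(r.inv()*g).as_rotvec().round(4),"q",s["joint_positions"].round(3),"t",s["clock"])
E
```

shift_gripper(
  rows=[
    [-0.25, -0.15, -0.0625, 0, 0, 0.2546, 0.05],
    [-0.52, -0.32, -0.0625, 0, 0, 0.5857, 0.05],
    [-0.52, -0.32, -0.0625, 0, 0, 0.5857, 0.05],
    [-0.52, -0.32, -0.0625, 0, 0, 0.5857, 0.05],
    [-0.52, -0.32, -0.0625, 0, 0, 0.5857, 0.05],
    [-0.52, -0.32, -0.0625, 0, 0, 0.5857, 0.05],
    [-0.52, -0.32, -0.0625, 0, 0, 0.5857, 0.05],
    [-0.52, -0.32, -0.0625, 0, 0, 0.5857, 0.05],
    [-0.52, -0.32, -0.0625, 0, 0, 0.5857, 0.05],
    [-0.52, -0.32, -0.0625, 0, 0, 0.5857, 0.05],
    [-0.52, -0.32, -0.0625, 0, 0, 0.5857, 0.05],
    [-0.52, -0.32, -0.0625, 0, 0, 0.5857, 0.05],
  ],
  squeeze=60,
)

```text
clock: 1.1
tool_pos: [0.4861, 0.1974, 0.3003]
tool_rot: [3.142, 0.001, 1.957]
contact_force: [0.2, 0.9, 0.7]
grip_width: 0.0499
grasp_force: 0.0
```

```bash
python3 -c "
from h import *
goal([.4845,.2,.222],1.957)"
```

```text
shift [ 0.003  -0.0005  0.0783] [0.     0.0005 0.0004] q [ 0.16   0.028  1.673 -0.     1.441 -0.227] t 1.1
```

In the tool's units: 0.078 m is 0.0975, 0.06 m is 0.075.

shift_gripper(
  rows=[
    [0.0038, -0.0006, 0.05, 0, 0, 0, 0.05],
    [0.0038, -0.0006, 0.075, 0, 0, 0, 0.05],
    [0.0038, -0.0006, 0.0975, 0, 0, 0, 0.05],
    [0.0038, -0.0006, 0.0975, 0, 0, 0, 0.05],
  ],
  squeeze=60,
)

```text
clock: 1.43
tool_pos: [0.4803, 0.2017, 0.2176]
tool_rot: [-3.133, -0.002, 1.958]
contact_force: [-0.6, -0.3, -0.5]
grip_width: 0.0502
grasp_force: 0.0
```

```bash
python3 - <<'E'
from h import *
import cv2
f=cams.grab_frame("side")[100:300,140:340,::-1]
cv2.imwrite("pics/s1.png",cv2.resize(f,None,fx=3,fy=3,interpolation=cv2.INTER_CUBIC))
goal([.4845,.2,.222],1.957)
E
```

```text
shift [-0.0031  0.0021 -0.002 ] [-0.0052 -0.0011  0.0015] q [ 0.17   0.096  1.766 -0.     1.285 -0.218] t 1.4833
```

View pics/s1.png

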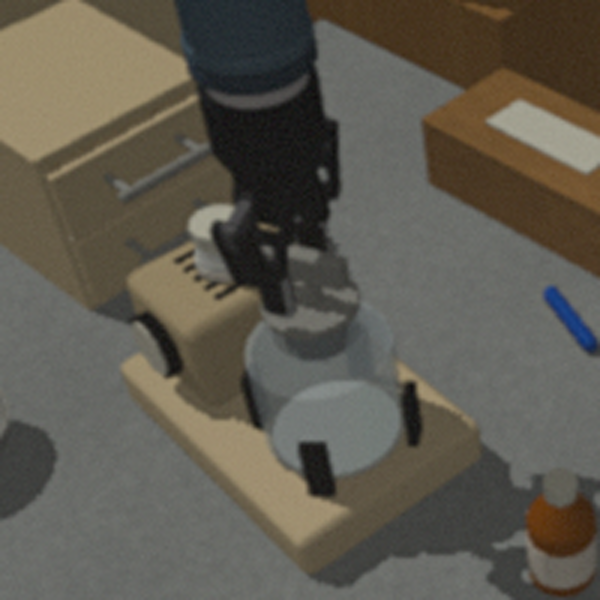

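The fingers straddle the bar, with the near finger at about (275,265) and the bar right of it at (320,265). The pot and bottle haven't moved. I'll close the fingers now.

shift_gripper(
  rows=[
    [0, 0, 0, 0, 0, 0, 0.02],
    [0, 0, 0, 0, 0, 0, 0],
    [0, 0, 0, 0, 0, 0, 0],
    [0, 0, 0, 0, 0, 0, 0],
    [0, 0, 0, 0, 0, 0, 0],
  ],
  squeeze=60,
)

```text
clock: 1.9
tool_pos: [0.4845, 0.2032, 0.2244]
tool_rot: [3.137, 0.001, 1.959]
contact_force: [2.6, 2.4, 6.3]
grip_width: 0.0153
grasp_force: 58.7
```

```bash
python3 -c "
from h import *
goal([.4845,.2,.222],1.957);s=ctrl.read_state();print(s['contact_force'],s['ft_torque'])"
```

```text
shift [-0.0029 -0.0012  0.0023] [0.0048 0.0006 0.0021] q [ 0.171  0.092  1.761  0.     1.284 -0.218] t 1.9
[2.56820187 2.37767988 6.267936  ] [ 0.38670362 -0.45900464  0.07538854]
```

In the tool's units: 0.0011 m is 0.0014, -0.0006 m is -0.0008, 0.24 rad is 0.1528.

shift_gripper(
  rows=[
    [0, 0.0004, 0, 0, 0, 0.0764, 0],
    [-0.0004, 0.0008, 0, 0, 0, 0.1528, 0],
    [-0.0008, 0.0014, 0, 0, 0, 0.2292, 0],
    [-0.0008, 0.0014, 0, 0, 0, 0.2546, 0],
    [-0.0008, 0.0014, 0, 0, 0, 0.2546, 0],
  ],
)

```text
clock: 2.32
tool_pos: [0.4854, 0.203, 0.2244]
tool_rot: [3.138, -0.001, 1.558]
contact_force: [1.6, 1.9, 6.6]
grip_width: 0.0155
grasp_force: 59.2
```

```bash
python3 -c "
from h import *
goal([.4845,.2,.222],1.557);s=ctrl.read_state();print(s['contact_force'],s['ft_torque'])"
```

```text
shift [-0.003  -0.0009  0.0024] [ 0.0039 -0.0009  0.0006] q [0.17  0.094 1.759 0.    1.285 0.183] t 2.3167
[1.5955202  1.87540901 6.62877933] [ 0.30280734 -0.16888238  0.45485463]
```

In the tool's units: -0.0075 m is -0.0094, -0.0036 m is -0.0045, 1.44 rad is 0.9167.

shift_gripper(
  rows=[
    [0, 0.0005, -0.0013, 0, 0, 0.0764, 0],
    [-0.0004, 0.0009, -0.0025, 0, 0, 0.1528, 0],
    [-0.0008, 0.0013, -0.0038, 0, 0, 0.2292, 0],
    [-0.001, 0.0016, -0.0044, 0, 0, 0.3056, 0],
    [-0.0014, 0.0019, -0.005, 0, 0, 0.382, 0],
    [-0.0018, 0.0021, -0.0056, 0, 0, 0.4584, 0],
    [-0.0021, 0.0024, -0.0063, 0, 0, 0.5348, 0],
    [-0.0026, 0.0026, -0.0069, 0, 0, 0.6112, 0],
    [-0.0031, 0.0026, -0.0075, 0, 0, 0.6875, 0],
    [-0.0036, 0.0026, -0.0081, 0, 0, 0.7639, 0],
    [-0.004, 0.0026, -0.0088, 0, 0, 0.8403, 0],
    [-0.0045, 0.0026, -0.0094, 0, 0, 0.9167, 0],
  ],
)

```text
clock: 3.32
tool_pos: [0.4864, 0.1999, 0.2293]
tool_rot: [-3.139, -0.001, 0.114]
contact_force: [5.0, 6.5, -5.2]
grip_width: 0.0156
grasp_force: 58.8
```

```bash
python3 -c "
from h import *
goal([.4845,.2,.222],.117);s=ctrl.read_state();print(s['contact_force'],s['ft_torque'])"
```

```text
shift [-0.0019 -0.0003  0.0073] [-0.0021 -0.001  -0.0032] q [0.163 0.09  1.753 0.002 1.298 1.619] t 3.3167
[ 5.01644254  6.48920281 -5.24038995] [ 1.19399039 -0.84642438  0.33554938]
```

In the tool's units: -0.005 m is -0.0063, -0.0045 m is -0.0056, 1.2 rad is 0.7639.

shift_gripper(
  rows=[
    [0, 0, -0.0006, 0, 0, 0.0764, 0],
    [0, 0, -0.0013, 0, 0, 0.1528, 0],
    [0, 0, -0.0019, 0, 0, 0.2292, 0],
    [0, 0, -0.0025, 0, 0, 0.3056, 0],
    [0, 0, -0.0031, 0, 0, 0.382, 0],
    [0, 0, -0.0038, 0, 0, 0.4584, 0],
    [0, 0, -0.0044, 0, 0, 0.5348, 0],
    [0, 0, -0.005, 0, 0, 0.6112, 0],
    [0, 0, -0.0056, 0, 0, 0.6875, 0],
    [0, 0, -0.0063, 0, 0, 0.7639, 0],
  ],
)

```text
clock: 4.15
tool_pos: [0.4857, 0.1987, 0.234]
tool_rot: [3.14, 0.0, -1.087]
contact_force: [1.7, -0.2, -5.0]
grip_width: 0.015
grasp_force: 58.9
```

```bash
python3 -c "
from h import *
goal([.4845,.2,.222],-1.08);s=ctrl.read_state();print(s['contact_force'],s['ft_torque'])"
```

```text
shift [-0.0017  0.0005  0.012 ] [ 0.0014  0.0002 -0.0067] q [ 0.162  0.085  1.748 -0.     1.31   2.82 ] t 4.15
[ 1.6627125  -0.17639103 -4.97182206] [ 0.10646622 -0.44355286  0.08543896]
```

Rising steadily: about 9.6 mm, with a 5 N pull. Now I'll reverse the turn.

In the tool's units: -0.0055 m is -0.0069, -0.005 m is -0.0063, -1.44 rad is -0.9167.

shift_gripper(
  rows=[
    [0, 0, 0, 0, 0, -0.0764, 0],
    [0, 0, -0.0006, 0, 0, -0.1528, 0],
    [0, 0, -0.0013, 0, 0, -0.2292, 0],
    [0, 0, -0.0019, 0, 0, -0.3056, 0],
    [0, 0, -0.0025, 0, 0, -0.382, 0],
    [0, 0, -0.0031, 0, 0, -0.4584, 0],
    [0, 0, -0.0038, 0, 0, -0.5348, 0],
    [0, 0, -0.0044, 0, 0, -0.6112, 0],
    [0, 0, -0.005, 0, 0, -0.6875, 0],
    [0, 0, -0.0056, 0, 0, -0.7639, 0],
    [0, 0, -0.0063, 0, 0, -0.8403, 0],
    [0, 0, -0.0069, 0, 0, -0.9167, 0],
  ],
)

```text
clock: 5.15
tool_pos: [0.4852, 0.1992, 0.2393]
tool_rot: [-3.14, 0.002, 0.365]
contact_force: [0.9, 2.0, -5.0]
grip_width: 0.0155
grasp_force: 58.8
```

```bash
python3 - <<'E'
from h import *
import cv2
f=cams.grab_frame("side")[100:300,140:340,::-1]
cv2.imwrite("pics/s2.png",cv2.resize(f,None,fx=3,fy=3,interpolation=cv2.INTER_CUBIC))
goal([.4845,.2,.222],.36);s=ctrl.read_state();print(s['contact_force'],s['ft_torque'])
E
```

```text
shift [-0.0004 -0.001   0.0174] [-0.0013  0.0022  0.0121] q [1.620e-01 8.000e-02 1.743e+00 1.000e-03 1.321e+00 1.361e+00] t 5.2
[ 0.90903194  2.06113987 -3.85806179] [ 0.43520045 -0.18330938  0.00130777]
```

View pics/s2.png

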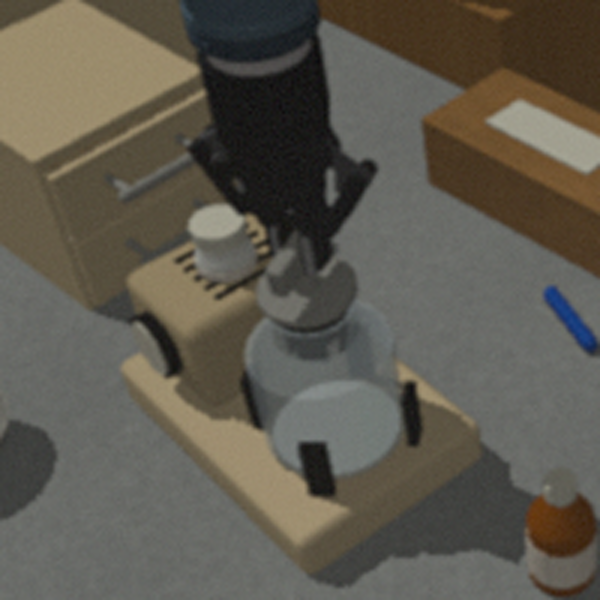

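The flange has lifted clear of the rim, with a gap at about (310,325). The jar is still seated and the pot and bottle are in place. Torque is zero and the pull is about equal to the stopper's weight, so the plug is free and I'll lift it straight up.

In the tool's units: -0.07 m is -0.0875, -0.065 m is -0.0813.

shift_gripper(
  rows=[
    [0, 0, -0.0038, 0, 0, 0, 0],
    [0, 0, -0.0088, 0, 0, 0, 0],
    [0, 0, -0.015, 0, 0, 0, 0],
    [0, 0, -0.0225, 0, 0, 0, 0],
    [0, 0, -0.0313, 0, 0, 0, 0],
    [0, 0, -0.0438, 0, 0, 0, 0],
    [0, 0, -0.0563, 0, 0, 0, 0],
    [0, 0, -0.0688, 0, 0, 0, 0],
    [0, 0, -0.0813, 0, 0, 0, 0],
    [0, 0, -0.0875, 0, 0, 0, 0],
    [0, 0, -0.0875, 0, 0, 0, 0],
  ],
)

```text
clock: 6.12
tool_pos: [0.4871, 0.199, 0.3123]
tool_rot: [3.141, -0.003, 0.359]
contact_force: [0.8, 0.2, -5.2]
grip_width: 0.0153
grasp_force: 59.1
```

```bash
python3 -c "
from h import *
goal([.558,-.269,.30],.36);s=ctrl.read_state();print(s['contact_force'],s['ft_torque'])"
```

```text
shift [-0.0979  0.4631  0.0123] [ 0.0007 -0.0031 -0.0013] q [ 0.162  0.021  1.655 -0.     1.462  1.374] t 6.1167
[ 0.81328477  0.2184581  -5.16579878] [ 0.00777225 -0.04075694 -0.01211498]
```

In the tool's units: 0.395 m is 0.4938, -0.004 m is -0.005.

shift_gripper(
  rows=[
    [-0.005, 0.025, 0, 0, 0, 0, 0],
    [-0.0125, 0.0625, 0, 0, 0, 0, 0],
    [-0.0225, 0.1063, 0, 0, 0, 0, 0],
    [-0.0325, 0.15, 0, 0, 0, 0, 0],
    [-0.0425, 0.1938, 0, 0, 0, 0, 0],
    [-0.0525, 0.2375, 0, 0, 0, 0, 0],
    [-0.0613, 0.2813, 0, 0, 0, 0, 0],
    [-0.07, 0.325, 0, 0, 0, 0, 0],
    [-0.08, 0.3688, 0, 0, 0, 0, 0],
    [-0.0888, 0.4125, 0, 0, 0, 0, 0],
    [-0.0975, 0.4563, 0, 0, 0, 0, 0],
    [-0.1063, 0.4938, 0, 0, 0, 0, 0],
  ],
)

```text
clock: 7.12
tool_pos: [0.5452, -0.2032, 0.3096]
tool_rot: [-3.141, 0.001, 0.358]
contact_force: [0.2, 0.1, -4.1]
grip_width: 0.015
grasp_force: 59.2
```

shift_gripper(
  rows=[
    [-0.0075, 0.0313, 0, 0, 0, 0, 0],
    [-0.0138, 0.0625, 0, 0, 0, 0, 0],
    [-0.0163, 0.0788, 0.0125, 0, 0, 0, 0],
    [-0.0163, 0.085, 0.0438, 0, 0, 0, 0],
    [-0.0163, 0.085, 0.0813, 0, 0, 0, 0],
    [-0.0163, 0.085, 0.1188, 0, 0, 0, 0],
    [-0.0163, 0.085, 0.1563, 0, 0, 0, 0],
    [-0.0163, 0.085, 0.1875, 0, 0, 0, 0],
    [-0.0163, 0.085, 0.2125, 0, 0, 0, 0],
    [-0.0163, 0.085, 0.225, 0, 0, 0, 0],
    [-0.0163, 0.085, 0.225, 0, 0, 0, 0],
  ],
)

```text
clock: 8.03
tool_pos: [0.5551, -0.2671, 0.1264]
tool_rot: [-3.136, 0.004, 0.359]
contact_force: [0.3, -0.1, -4.4]
grip_width: 0.0152
grasp_force: 59.2
```

```bash
python3 - <<'E'
from h import *
import cv2
f=cams.grab_frame("side")[180:430,300:550,::-1]
cv2.imwrite("pics/s3.png",cv2.resize(f,None,fx=2.3,fy=2.3,interpolation=cv2.INTER_CUBIC))
goal([.558,-.269,.088],.36)
E
```

```text
shift [0.0013 0.0016 0.0407] [-0.0029  0.0017 -0.0009] q [-0.641  0.404  1.587  0.     1.155  0.571] t 8.0833
```

View pics/s3.png

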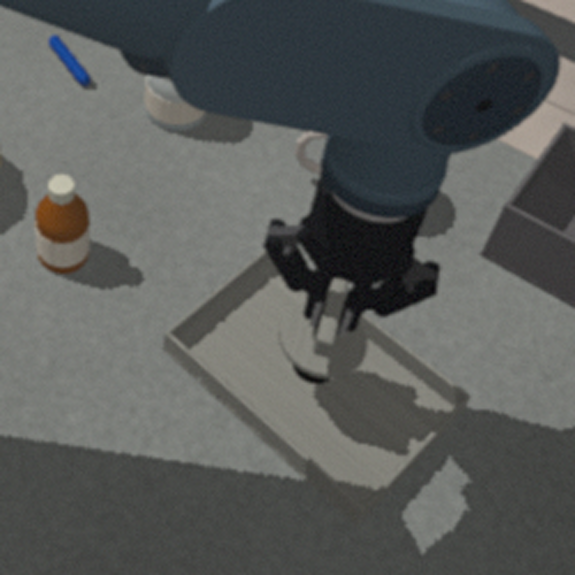

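The stopper hangs upright over the middle of the tray, with the plug at about (312,375), and the bottle is undisturbed. I'll lower it slowly to contact.

In the tool's units: 0.037 m is 0.0463, 0.034 m is 0.0425.

shift_gripper(
  rows=[
    [0, 0, 0.015, 0, 0, 0, 0],
    [0, 0, 0.0275, 0, 0, 0, 0],
    [0, 0, 0.0375, 0, 0, 0, 0],
    [0, 0, 0.0425, 0, 0, 0, 0],
    [0, 0, 0.0463, 0, 0, 0, 0],
    [0, 0, 0.0463, 0, 0, 0, 0],
  ],
)

```text
clock: 8.58
tool_pos: [0.5568, -0.2689, 0.0926]
tool_rot: [-3.141, 0.001, 0.359]
contact_force: [-0.6, 0.6, -4.5]
grip_width: 0.0154
grasp_force: 59.4
```

shift_gripper(
  rows=[
    [0, 0, 0.0013, 0, 0, 0, 0],
    [0, 0, 0.0025, 0, 0, 0, 0],
    [0, 0, 0.0038, 0, 0, 0, 0],
    [0, 0, 0.0038, 0, 0, 0, 0],
  ],
)

```text
clock: 8.92
tool_pos: [0.5572, -0.2692, 0.0904]
tool_rot: [3.141, -0.0, 0.359]
contact_force: [0.3, 1.0, -4.6]
grip_width: 0.0152
grasp_force: 59.4
```

In the tool's units: 0.003 m is 0.0038, 0.002 m is 0.0025.

shift_gripper(
  rows=[
    [0, 0, 0.0013, 0, 0, 0, 0],
    [0, 0, 0.0025, 0, 0, 0, 0],
    [0, 0, 0.0038, 0, 0, 0, 0],
    [0, 0, 0.0038, 0, 0, 0, 0],
    [0, 0, 0.0038, 0, 0, 0, 0],
  ],
)

```text
clock: 9.33
tool_pos: [0.5577, -0.2694, 0.0885]
tool_rot: [3.14, -0.001, 0.359]
contact_force: [-1.9, 1.9, 6.4]
grip_width: 0.015
grasp_force: 60.7
```

It's on the floor with about 11 N of contact. I'll open the fingers and back off upward.

In the tool's units: -0.15 m is -0.1875, -0.13 m is -0.1625.

shift_gripper(
  rows=[
    [0, 0, 0, 0, 0, 0, 0],
    [0, 0, -0.0006, 0, 0, 0, 0.03],
    [0, 0, -0.0006, 0, 0, 0, 0.06],
    [0, 0, -0.0006, 0, 0, 0, 0.06],
    [0, 0, -0.0006, 0, 0, 0, 0.06],
    [0, 0, -0.025, 0, 0, 0, 0.06],
    [0, 0, -0.0625, 0, 0, 0, 0.06],
    [0, 0, -0.1125, 0, 0, 0, 0.06],
    [0, 0, -0.1625, 0, 0, 0, 0.06],
    [0, 0, -0.1875, 0, 0, 0, 0.06],
    [0, 0, -0.1875, 0, 0, 0, 0.06],
    [0, 0, -0.1875, 0, 0, 0, 0.06],
  ],
)

```text
clock: 10.33
tool_pos: [0.5579, -0.2697, 0.2392]
tool_rot: [3.138, -0.002, 0.359]
contact_force: [-0.5, -0.7, -0.1]
grip_width: 0.0598
grasp_force: 0.0
```

```bash
python3 - <<'E'
from h import *
import cv2
cv2.imwrite("pics/s4.png",cams.grab_frame("side")[:,:,::-1])
print(ctrl.read_state()["contact_force"])
E
```

```text
[-0.01760946  0.2759014  -0.1785542 ]
```

View pics/s4.png

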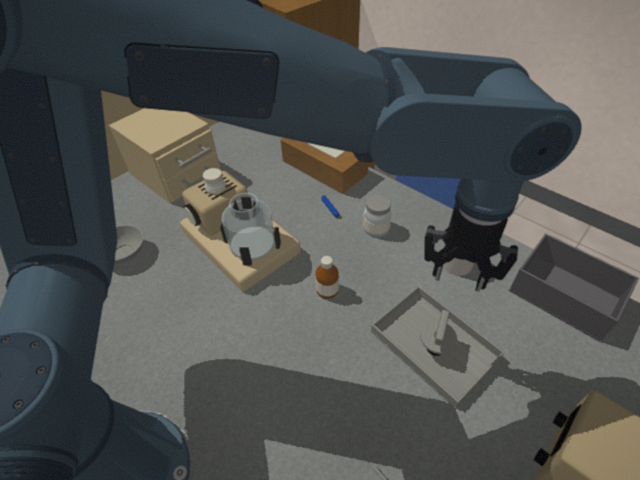

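The stopper stands upright in the tray at about (437,335). The jar is open and seated, the pot and bottle are untouched, and the gripper is clear.

```bash
python3 -c "
from cell import ctrl, cams, hand_in
print(hand_in())"
```

```text
the job is handed in; nothing more can be done
None
```

I twisted the stopper free, set it down upright on the tray's floor and let go; the jar looked fully down and the bottle and pot unmoved, and the job was handed in at about 10.4 s (no verdict was shown).

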